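# Slide two tins up to the stop rail

## Robot

A 7-joint arm with a two-finger parallel gripper is mounted at the origin on a cart in front of the work surface, level with it; the furniture and walls round the work are solid. World frame = base frame: x ahead of the robot, y to its left, z up, the work surface at z = 0. Lengths are in m, angles in rad, forces in N, time in s.
With the tool pointing down it reaches from about 0.425 to 0.925 m from the base axis. Payload 6.8 kg.
Tool frame: the origin (TCP) lies at the very end of the fingers, on their centre line; the grasp point (between the pads) lies 19 mm behind it (r.grip_depth is the distance from the TCP to the grasp point, in m); z points along the fingers, y is the direction in which the jaws open and shut (so a half turn about z gives the same grasp; the last joint's range is limited). The gripper opens to 85 mm and grips with 20 to 120 N. Pads are 22 mm wide; open, the fingers measure 114 mm over their backs; the gripper's body (76 mm by 85 mm) begins 54 mm behind the grasp point. The pads swing forward as they close: fully open they stand 13 mm farther back than shut.
Start: joints at [1.223, 0.477, 0.022, 1.555, -0.011, 1.109, -0.083], TCP at [0.16, -0.656, 0.231] pointing down, gripper open.
Joint ranges: [-2.96, 2.96], [-0.34, 2.1], [-1.41, 1.46], [0.24, 2.44], [-1.37, 4.51], [0.17, 1.92], [-2.96, 2.96]. Speed limits (rad/s): [2.39, 2.39, 3.14, 3.14, 3.14, 3.14, 3.14].

## Interface

Orientations are given as a rotation vector (axis times angle).
In Python, from bench import status, eyes, workorder, spotter, r gives the robot as it stands.
- The arm moves only by the tool drive_tool, never from a script. Its argument "commands" is a list of rows, each an object of numbers: "rx", "ry", "rz": the turn, a rotation vector about the world's x, y, z normalised to -1 to 1, where 1 is 8 degrees; "tx", "ty", "tz": the shift along the world's x, y, z normalised to -1 to 1, where 1 is 20 mm; "grip": the closure, from -1 (fully open) to 1 (shut). A call has 1 to 10 rows; each row shifts and turns the commanded pose from where the row before left it; what a row does not reach is not made up. A row lasts 1/8 s, in which the tool goes at most 62.5 mm and 10.7 degrees, less where a joint would pass 70% of its speed; a pose out of reach is approached as far as the arm can. A call with a number of a shift or a turn outside -1 to 1 is refused whole. A call with a gripper value outside its range is refused whole. The fingers move at their own pace and stop on an object; "grip_force" is the grip in N (left out, the last holds). Time passes only in rows, so rows that do not move let the fingers close. It gives the time, the measured TCP pose, the force and the opening at its end, in the units of the state.
- status.get_obs(): the state, without advancing time (a new reading comes with each control period).
- eyes.grab_frame(name): name is "side" or "top"; returns a dict with "frame" (480x640x3 uint8, blue, green, red), "range_z" (480x640 float32, m along the optical axis (not along the pixel's ray), 0 where there is no reading), "fx", "fy", "cx", "cy" (pixels), "dist_coeffs" ([k1, k2, p1, p2, k3] as OpenCV has them; the pictures are not rectified), "T" (4x4, takes a point from camera to world coordinates). Camera axes: x right, y down, z forward; pixel columns grow to the right and rows downward; lengths in m; the calibration is good to about 2 mm. A picture is of the moment at which its call begins.
- workorder.hand_in(): hands the job in, once; it reports no verdict.
Trained networks look in the newest picture that a camera, given by its name, has taken for a name from the list of things; names that differ only in an ending like _2 or _b are one class to them, and where a whole thing is asked for, a point or a joint stands for the part that bears it (a point fixed in the world has none). Each returns a list of dicts, best first, with "confidence" (0 to 1); they miss things now and then, are a little off and sometimes report something else, mostly with a low value. They report only what shows in the picture. A call takes as long as a camera call.
- spotter.boxes_of(camera, target): "position" ([column, row] as shares, 0 to 1, of the picture: columns of its width, rows of its height, amid what is visible of it).
- spotter.masks_of(camera, target): "mask" (480x640 bool, what is visible of it) and "position" ([column, row] as shares, 0 to 1, of the picture: columns of its width, rows of its height, amid what is visible of it).
The state is a dict: "clock": time; "joints": joint angles; "qvel": joint speeds; "tau": joint torques, N m; "tcp_pos": TCP position; "orientation": TCP orientation; "contact_force": force on the tool from outside, world axes, zero at the start; "moment": the same for the moment, N m; "grip_width": finger opening in m.
Only numpy, scipy, OpenCV 4.12 (cv2) and the standard library are available. Lean on these libraries where they do the work, as an engineer would, in place of code of your own. Each camera call takes 0.05 s, during which the arm holds its last target.

## Task

Push the two tins along the worktop, without picking either one up, until each stands upright touching the front of the steel stop rail: the squat gold-lidded tin with the red tomato picture centred at the red tab, the taller, slimmer green-and-white tin with the silvery lid centred at the green tab. Leave all the other things on the worktop where they are.

Things in the scene. Friction and masses are not known exactly. Their poses are not given: they have to be found in the camera images.
- rail: Fixed steel angle rail screwed to the worktop, 240 mm long, 36 mm high. Origin: on the worktop, at the foot of the middle of its upright front face (the face the tins must touch). Its x axis runs along the rail, z is up, its -y axis points out of the front face, towards the side where the tins stand (about to the robot's right); its foot and screws lie behind the face (to 36 mm in +y).
- tab_red: Fixed red plastic tab clipped on the rail, 44 mm along the rail, top at 46 mm above the worktop, nowhere standing proud of the rail's front face. Origin: on the worktop, in the plane of the rail's front face, below the middle of the tab; axes parallel to the rail's. It may be at either end of the rail.
- tab_green: The same in green plastic, 130 to 150 mm from the red one along the rail; origin and axes likewise.
- tin_red_mid (a point): Centre of the squat tin with a gold lid and a red tomato picture: closed upright cylinder, 75 mm diameter, 58 mm high, 0.18 to 0.36 kg. The point lies on its axis, 29 mm above its underside; z along its axis. Loose, stands on the worktop.
- tin_green_mid (a point): Centre of the slimmer green-and-white tin with a silvery lid: closed upright cylinder, 57 mm diameter, 72 mm high, 0.13 to 0.25 kg. The point lies on its axis, 36 mm above its underside; z along its axis. Loose, stands on the worktop.
- tin_red: The same squat tin, at the centre of its underside; z up its axis.
- tin_green: The same slimmer tin, at the centre of its underside; z up its axis.
- timer: Bystander, to be left alone: small white kitchen timer, 34x66 mm, 62 mm high; origin at the centre of its underside.
- tape_roll: Bystander, to be left alone: roll of masking tape lying flat, 62 mm across, 19 mm high; origin at the centre of its underside.
- cherry_jar: Bystander, to be left alone: glass jar of red fruit with white lid, 62 mm across, 95 mm high; origin at the centre of its underside.
- cinnamon: Bystander, to be left alone: spice jar with dark lid, 41 mm across, 105 mm high; origin at the centre of its underside.

How it is judged:
At the end, for the whole second after the job is handed in: Both tins stand upright (within 0.1 rad), at rest, within 6 mm of the front face of the rail, the centre of each within 15 mm, along the rail, of the middle of its tab: tomato tin at the red tab, green-and-white tin at the green tab (y of tin_red_mid in the frame of rail between -0.0437 and 0 m and x of tin_red_mid in the frame of tab_red between -0.015 and 0.015 m and angle between each of tin_red_mid, tin_green_mid's own z axis and vertical below 0.1 rad and linear speed of each of tin_red, tin_green below 0.01 m/s and y of tin_green_mid in the frame of rail between -0.0347 and 0 m and x of tin_green_mid in the frame of tab_green between -0.015 and 0.015 m); the robot touches nothing.
It fails at once if the tomato tin is lifted off the worktop (by more than 12 mm) or tipped (beyond 0.35 rad) (height (world z) of tin_red above 0.012 m or angle between tin_red's own z axis and vertical above 0.35 rad).
It fails at once if the green-and-white tin is lifted off the worktop (by more than 12 mm) or tipped (beyond 0.35 rad) (height (world z) of tin_green above 0.012 m or angle between tin_green's own z axis and vertical above 0.35 rad).
It fails at once if a bystander is pushed more than 15 mm or knocked over (distance of any of timer, tape_roll, cherry_jar, cinnamon from where it was at the start of the episode above 0.015 m or angle between any of timer, tape_roll, cherry_jar, cinnamon's own z axis and vertical above 0.35 rad).
It also fails if it takes over 67 s, if anything falls off the work surface, if the arm or the gripper's body presses on something with over 40 N, if the wrist force passes 120 N, or if a joint passes its speed limit or range.

## Working session

There is one attempt and no reset: what is moved stays moved. The work goes in short steps, Python scripts to look and compute and a tool call to move; the robot and the scene stay as the last step left them, time stands still between calls to the robot, and variables do not carry over. Pictures are saved under pics/ and viewed, and the job is handed in when it is done.

Besides the shell and the picture viewer there is one more tool, called after "Call:" by a JSON object that holds its "name" and its "arguments", one argument or row to a line. drive_tool: Moves the arm, as the interface text tells. Scaled input: -1 to 1 covers 20 mm each way for a shift and 8 degrees each way for a turn. Its arguments: {"type":"object","properties":{"commands":{"type":"array","items":{"type":"object","properties":{"rx":{"type":"number"},"ry":{"type":"number"},"rz":{"type":"number"},"tx":{"type":"number"},"ty":{"type":"number"},"tz":{"type":"number"},"grip":{"type":"number"}}}},"grip_force":{"type":"number"}},"required":["commands"]}

```bash
mkdir -p pics; ls; python3 - <<'E'
from bench import status, eyes, workorder, spotter, r
import cv2
print(status.get_obs())
for n in ("top","side"):
    f=eyes.grab_frame(n); cv2.imwrite(f"pics/{n}0.png",f["frame"]); print(n,f["fx"],f["cx"],f["cy"],f["dist_coeffs"],f["T"].round(3).tolist())
E
```

```text
pics
{'clock': 0.0, 'joints': array([ 1.22290639,  0.47776402,  0.02232785,  1.55650695, -0.01151098,
        1.10931296, -0.08311364]), 'qvel': array([ 0.00080879, -0.00023471,  0.00150578, -0.00142808,  0.00014565,
       -0.00082477, -0.00131372]), 'tau': array([ 3.17076660e-05, -5.96448541e+01,  1.60845000e+00, -2.81201595e+01,
        1.25332241e-02,  9.22433945e-03,  1.81033130e-06]), 'tcp_pos': array([ 0.16015577, -0.655081  ,  0.23032626]), 'orientation': array([-3.11721916e+00, -3.75560697e-01,  5.41030453e-04]), 'contact_force': array([ 0.08372819,  0.22130215, -0.18423916]), 'moment': array([ 0.03957449, -0.01219193, -0.00752524]), 'grip_width': 0.08538050996282931}
top 520.3896684406897 321.9643196623998 245.752751232827 [-0.00995935  0.          0.          0.          0.        ] [[-0.02, -0.984, 0.177, 0.381], [-1.0, 0.016, -0.023, -0.036], [0.02, -0.177, -0.984, 1.057], [0.0, 0.0, 0.0, 1.0]]
side 583.9805785723547 324.0034952333304 240.2222778823006 [-0.05428713  0.          0.          0.          0.        ] [[-0.847, -0.225, 0.482, -0.011], [-0.532, 0.36, -0.766, 0.846], [-0.001, -0.906, -0.424, 0.549], [0.0, 0.0, 0.0, 1.0]]
```

View pics/top0.png

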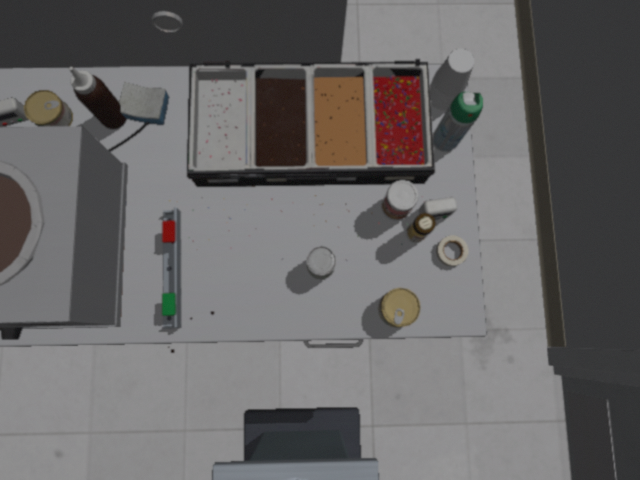

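View pics/side0.png

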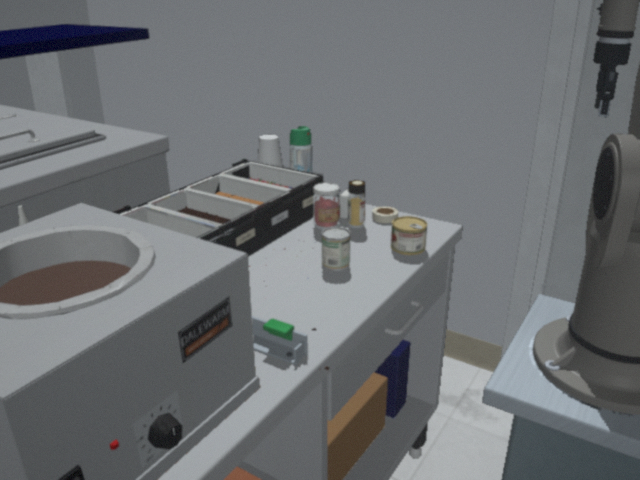

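```bash
cat > h.py <<'E'
from bench import status, eyes, workorder, spotter, r
import cv2, numpy as np
def cloud(f):
    K=np.array([[f["fx"],0,f["cx"]],[0,f["fy"],f["cy"]],[0,0,1.]])
    u,v=np.meshgrid(np.arange(640.),np.arange(480.))
    p=cv2.undistortPoints(np.stack([u,v],-1).reshape(-1,1,2),K,np.array(f["dist_coeffs"])).reshape(480,640,2)
    z=f["range_z"]; P=np.dstack([p[...,0]*z,p[...,1]*z,z])
    T=np.array(f["T"]); W=P@T[:3,:3].T+T[:3,3]; W[z==0]=np.nan
    return W
def circ(xy):
    (c,rad)=cv2.minEnclosingCircle(xy.astype(np.float32)); return c,rad
def pts(f,W,target,zlo,zhi,cam="top"):
    ms=spotter.masks_of(cam,target)
    out=[]
    for m in ms[:2]:
        q=W[m["mask"]]; q=q[~np.isnan(q[:,0])]; q2=q[(q[:,2]>zlo)&(q[:,2]<zhi)]
        out.append((round(m["confidence"],2),np.round(m["position"],3),q2,q))
    return out
E
python3 - <<'E'
from h import *
f=eyes.grab_frame("top"); W=cloud(f)
for t,h in dict(tin_red=.058,tin_green=.072,timer=.062,tape_roll=.019,cherry_jar=.095,cinnamon=.105,tab_red=.046,tab_green=.046,rail=.036).items():
    for c,p,q,a in pts(f,W,t,h-.008,h+.008):
        print(t,c,p*[640,480],len(q),len(a), end=' ')
        if len(q)>5:
            lo,hi=np.percentile(q,2,0),np.percentile(q,98,0); print("c",((lo+hi)/2).round(4),"size",(hi-lo).round(4),"med",np.median(q,0).round(4), circ(q[:,:2]), cv2.minAreaRect(q[:,:2].astype(np.float32)))
        else: print(a[:,2].min() if len(a) else '',a[:,2].max() if len(a) else '')
# rail front edge line
m=(W[...,2]>.028)&(W[...,2]<.05); m[:, :155]=0; m[:,185:]=0; m[:200]=0; m[335:]=0
q=W[m]; q=q[~np.isnan(q[:,0])]
xs=np.arange(q[:,0].min(),q[:,0].max(),.01)
for x in xs:
    s=q[(q[:,0]>=x)&(q[:,0]<x+.01)]
    if len(s):print(round(x,3),len(s),s[:,1].min().round(4),s[:,1].max().round(4),np.median(s[:,2]).round(3))
print("table z",np.nanmedian(W[240:300,220:290,2]))
m=(W[...,2]>-.01)&(W[...,2]<.01); q=W[m]; print("table x min",np.nanpercentile(q[:,0],[.5,1,2]), "y", np.nanpercentile(q[:,1],[.5,99.5]))
E
```

```text
tin_red 0.92 [396.8  306.72] 1179 1306 c [ 0.4397 -0.2076  0.0558] size [0.0656 0.067  0.0088] med [ 0.4398 -0.2076  0.0555] ((0.44017672538757324, -0.2074347734451294), 0.03786245360970497) ((0.43981456756591797, -0.2073180228471756), (0.07306922227144241, 0.07267837971448898), 80.1856689453125)
tin_red 0.38 [418.56 230.4 ] 46 633 c [ 0.5887 -0.2454  0.0578] size [0.0297 0.0259 0.0156] med [ 0.5809 -0.2376  0.0584] ((0.5891194343566895, -0.24740806221961975), 0.019467957317829132) ((0.5849409103393555, -0.24257555603981018), (0.038725607097148895, 0.01367061585187912), 40.848594665527344)
tin_green 0.97 [317.44 259.2 ] 677 795 c [ 0.531  -0.0555  0.0697] size [0.0507 0.0499 0.0088] med [ 0.5309 -0.0558  0.0698] ((0.5306512117385864, -0.05627037584781647), 0.028694115579128265) ((0.5303811430931091, -0.05538453906774521), (0.05389895290136337, 0.05558738857507706), 87.8907699584961)
tape_roll 0.67 [455.04 245.76] 500 572 c [ 0.5548 -0.3254  0.0179] size [0.0578 0.0585 0.0106] med [ 0.5548 -0.3248  0.0194] ((0.5550808906555176, -0.3260748088359833), 0.031869832426309586) ((0.555352210
[... 1722 characters left out ...]
 0.2496 0.044
0.44 86 0.2229 0.2507 0.046
0.45 86 0.2233 0.2508 0.045
0.46 81 0.2235 0.251 0.045
0.47 56 0.2239 0.2506 0.045
0.48 20 0.2248 0.2314 0.035
0.49 21 0.225 0.2316 0.034
0.5 20 0.2261 0.232 0.035
0.51 20 0.2261 0.2321 0.035
0.52 20 0.2261 0.2321 0.035
0.53 20 0.2257 0.2331 0.036
0.54 20 0.2265 0.2333 0.035
0.55 20 0.2263 0.2335 0.036
0.56 19 0.2263 0.2342 0.036
0.57 55 0.2268 0.2529 0.038
0.58 79 0.2274 0.2554 0.045
0.59 80 0.2278 0.2558 0.046
0.6 73 0.2288 0.2559 0.046
0.61 72 0.2289 0.256 0.045
0.62 21 0.2288 0.2497 0.036
0.63 20 0.2294 0.236 0.036
0.64 19 0.2293 0.2411 0.035
table z 0.00022012686257444347
table x min [0.12215199 0.125909   0.13327412] y [-0.38529499  0.6122694 ]
```

```bash
python3 - <<'E'
from h import *
f=eyes.grab_frame("top"); W=cloud(f)
hsv=cv2.cvtColor(f["frame"],cv2.COLOR_BGR2HSV)
roi=np.zeros((480,640),bool); roi[200:335,150:190]=1
S=hsv[...,1]>110
for n,m in dict(red=S&((hsv[...,0]<12)|(hsv[...,0]>168)),green=S&(hsv[...,0]>45)&(hsv[...,0]<85)).items():
    q=W[m&roi]; q=q[np.abs(q[:,2]-.046)<.004]
    print(n,len(q),cv2.minAreaRect(q[:,:2].astype(np.float32)),np.percentile(q,[3,97],0).round(4))
m=roi&(np.abs(W[...,2]-.0355)<.004); q=W[m]
fr=[]
for x in np.arange(.415,.645,.01):
    s=q[(abs(q[:,0]-x)<.006)]
    if len(s)>4: fr.append((x,np.percentile(s[:,1],5)))
fr=np.array(fr); p=np.polyfit(fr[:,0],fr[:,1],1); print(p,np.polyval(p,[.4545,.597]),(fr[:,1]-np.polyval(p,fr[:,0])).std())
m=(W[...,2]>.03)&(W[...,2]<.2); q=W[170:190,200:420][m[170:190,200:420]]; print("tray xmin",np.percentile(q[:,0],2), np.nanmax(W[70:180,195:420,2]))
E
```

```text
red 255 ((0.598438560962677, 0.24333713948726654), (0.04354262351989746, 0.02554759383201599), 2.871083974838257) [[0.5777 0.2313 0.043 ]
 [0.618  0.2541 0.0491]]
green 268 ((0.4541786015033722, 0.23750771582126617), (0.02581138163805008, 0.04224389046430588), 89.63385009765625) [[0.4348 0.2268 0.043 ]
 [0.4734 0.249  0.0489]]
[0.03219462 0.20916096] [0.22379341 0.22838115] 0.00026917145888669987
tray xmin 0.6654841344740947 0.10505732013463764
```

Call:
{"name": "drive_tool", "arguments": {
  "commands": [
    {"tx": 0.66,"ty": 0.98,"rz": 0.35,"grip": 0.106},
    {"tx": 0.66,"ty": 0.98,"rz": 0.35,"grip": 0.106},
    {"tx": 0.66,"ty": 0.98,"rz": 0.35,"grip": 0.106},
    {"tx": 0.66,"ty": 0.98,"rz": 0.35,"grip": 0.106},
    {"tx": 0.66,"ty": 0.98,"rz": 0.35,"grip": 0.106},
    {"tx": 0.66,"ty": 0.98,"rz": 0.35,"grip": 0.106},
    {"tx": 0.66,"ty": 0.98,"rz": 0.35,"grip": 0.106},
    {"tx": 0.66,"ty": 0.98,"rz": 0.35,"grip": 0.106}
  ]
}}

```text
validation failed for argument at $.co...
```

```bash
python3 -c "
from h import *
o=status.get_obs();print({k:np.round(v,3) for k,v in o.items()})"
```

```text
{'clock': np.float64(0.65), 'joints': array([ 1.223,  0.477,  0.022,  1.555, -0.012,  1.109, -0.083]), 'qvel': array([-0.001, -0.001,  0.   , -0.   , -0.002, -0.001,  0.001]), 'tau': array([ 0.0000e+00, -5.9609e+01,  1.6060e+00, -2.8146e+01,  1.2000e-02,
        2.0000e-03,  0.0000e+00]), 'tcp_pos': array([ 0.16 , -0.656,  0.231]), 'orientation': array([3.119, 0.376, 0.   ]), 'contact_force': array([0.222, 0.769, 0.396]), 'moment': array([ 0.048, -0.012,  0.03 ]), 'grip_width': np.float64(0.086)}
```

Call:
{"name": "drive_tool", "arguments": {
  "commands": [
    {"tx": 0.66,"ty": 0.98,"tz": 0,"rx": 0,"ry": 0,"rz": 0.35,"grip": 0.1}
  ]
}}

```text
clock: 0.78
tcp_pos: [0.1719, -0.637, 0.2312]
orientation: [3.109, 0.449, -0.002]
contact_force: [0.3, 1.8, 0.5]
grip_width: 0.07
```

Call:
{"name": "drive_tool", "arguments": {
  "commands": [
    {"tx": 0.66,"ty": 0.98,"tz": 0,"rx": 0,"ry": 0,"rz": 0.35,"grip": 0.1},
    {"tx": 0.66,"ty": 0.98,"tz": 0,"rx": 0,"ry": 0,"rz": 0.35,"grip": 0.1},
    {"tx": 0.66,"ty": 0.98,"tz": 0,"rx": 0,"ry": 0,"rz": 0.35,"grip": 0.1},
    {"tx": 0.66,"ty": 0.98,"tz": 0,"rx": 0,"ry": 0,"rz": 0.35,"grip": 0.1},
    {"tx": 0.66,"ty": 0.98,"tz": 0,"rx": 0,"ry": 0,"rz": 0.35,"grip": 0.1},
    {"tx": 0.66,"ty": 0.98,"tz": 0,"rx": 0,"ry": 0,"rz": 0.35,"grip": 0.1}
  ]
}}

```text
clock: 1.52
tcp_pos: [0.2536, -0.5172, 0.2314]
orientation: [3.008, 0.906, 0.0]
contact_force: [-0.4, -0.2, 1.0]
grip_width: 0.0383
```

```bash
python3 -c "
from h import *
o=status.get_obs();print({k:np.round(v,3) for k,v in o.items() if k!='tau'})"
```

```text
{'clock': np.float64(1.525), 'joints': array([ 1.089,  0.319, -0.103,  1.792,  0.037,  1.032, -0.013]), 'qvel': array([-0.166, -0.15 , -0.156,  0.216,  0.043, -0.063,  0.052]), 'tcp_pos': array([ 0.254, -0.517,  0.231]), 'orientation': array([3.008, 0.906, 0.   ]), 'contact_force': array([-0.425, -0.223,  1.044]), 'moment': array([-0.021, -0.029,  0.041]), 'grip_width': np.float64(0.038)}
```

Call:
{"name": "drive_tool", "arguments": {
  "commands": [
    {"tx": 0.66,"ty": 0.98,"tz": 0,"rx": 0,"ry": 0,"rz": 0.35,"grip": 0.1},
    {"tx": 0.66,"ty": 0.98,"tz": 0,"rx": 0,"ry": 0,"rz": 0.35,"grip": 0.1},
    {"tx": 0.66,"ty": 0.98,"tz": 0,"rx": 0,"ry": 0,"rz": 0.35,"grip": 0.1},
    {"tx": 0.66,"ty": 0.98,"tz": 0,"rx": 0,"ry": 0,"rz": 0.35,"grip": 0.1},
    {"tx": 0.66,"ty": 0.98,"tz": 0,"rx": 0,"ry": 0,"rz": 0.35,"grip": 0.1},
    {"tx": 0.66,"ty": 0.98,"tz": 0,"rx": 0,"ry": 0,"rz": 0.35,"grip": 0.1},
    {"tx": 0.66,"ty": 0.98,"tz": 0,"rx": 0,"ry": 0,"rz": 0.35,"grip": 0.1},
    {"tx": 0.66,"ty": 0.98,"tz": 0,"rx": 0,"ry": 0,"rz": 0.35,"grip": 0.1},
    {"tx": 0.66,"ty": 0.98,"tz": 0,"rx": 0,"ry": 0,"rz": 0.35,"grip": 0.1},
    {"tx": 0.66,"ty": 0.98,"tz": 0,"rx": 0,"ry": 0,"rz": 0.35,"grip": 0.1}
  ]
}}

```text
clock: 2.78
tcp_pos: [0.3856, -0.3212, 0.2313]
orientation: [2.7, 1.607, 0.0]
contact_force: [0.6, -0.2, 0.2]
grip_width: 0.0384
```

Call:
{"name": "drive_tool", "arguments": {
  "commands": [
    {"tx": 0.66,"ty": 0.98,"tz": 0,"rx": 0,"ry": 0,"rz": 0.35,"grip": 0.1},
    {"tx": 0.66,"ty": 0.98,"tz": 0,"rx": 0,"ry": 0,"rz": 0.35,"grip": 0.1},
    {"tx": 0.66,"ty": 0.98,"tz": 0,"rx": 0,"ry": 0,"rz": 0.35,"grip": 0.1},
    {"tx": 0.66,"ty": 0.98,"tz": 0,"rx": 0,"ry": 0,"rz": 0.35,"grip": 0.1},
    {"tx": 0.66,"ty": 0.98,"tz": 0,"rx": 0,"ry": 0,"rz": 0.35,"grip": 0.1},
    {"tx": 0.66,"ty": 0.98,"tz": 0,"rx": 0,"ry": 0,"rz": 0.35,"grip": 0.1},
    {"tx": 0.66,"ty": 0.98,"tz": 0,"rx": 0,"ry": 0,"rz": 0.35,"grip": 0.1},
    {"tx": 0.66,"ty": 0.98,"tz": 0,"rx": 0,"ry": 0,"rz": 0.35,"grip": 0.1},
    {"tx": 0.66,"ty": 0.98,"tz": 0,"rx": 0,"ry": 0,"rz": 0.35,"grip": 0.1},
    {"tx": 0.66,"ty": 0.98,"tz": 0,"rx": 0,"ry": 0,"rz": 0.35,"grip": 0.1}
  ]
}}

```text
clock: 4.03
tcp_pos: [0.5176, -0.1252, 0.2313]
orientation: [2.231, 2.212, 0.0]
contact_force: [0.9, 0.3, -1.1]
grip_width: 0.0383
```

```bash
cat > s.py <<'E'
from h import *
from scipy.spatial.transform import Rotation as R
o=status.get_obs();print({k:np.round(v,3) for k,v in o.items() if k not in('tau','qvel','moment')})
M=R.from_rotvec(o['orientation']).as_matrix(); print("jaw deg",np.degrees(np.arctan2(M[1,1],M[0,1])),"z",M[:,2].round(3))
E
python3 s.py
```

```text
{'clock': np.float64(4.025), 'joints': array([ 0.552,  0.287, -0.516,  1.868,  0.164,  1.028, -0.04 ]), 'tcp_pos': array([ 0.518, -0.125,  0.231]), 'orientation': array([2.231, 2.212, 0.   ]), 'contact_force': array([ 0.912,  0.259, -1.073]), 'grip_width': np.float64(0.038)}
jaw deg -0.4841335037862522 z [ 0.  0. -1.]
```

Call:
{"name": "drive_tool", "arguments": {
  "commands": [
    {"tx": 0.67,"ty": 0.75,"tz": -1,"rx": 0,"ry": 0,"rz": 0.29,"grip": 0.1},
    {"tx": 0,"ty": 0,"tz": -1,"rx": 0,"ry": 0,"rz": 0,"grip": 0.1},
    {"tx": 0,"ty": 0,"tz": -1,"rx": 0,"ry": 0,"rz": 0,"grip": 0.1},
    {"tx": 0,"ty": 0,"tz": -1,"rx": 0,"ry": 0,"rz": 0,"grip": 0.1},
    {"tx": 0,"ty": 0,"tz": -1,"rx": 0,"ry": 0,"rz": 0,"grip": 0.1},
    {"tx": 0,"ty": 0,"tz": -1,"rx": 0,"ry": 0,"rz": 0,"grip": 0.1},
    {"tx": 0,"ty": 0,"tz": -1,"rx": 0,"ry": 0,"rz": 0,"grip": 0.1},
    {"tx": 0,"ty": 0,"tz": -1,"rx": 0,"ry": 0,"rz": 0,"grip": 0.1},
    {"tx": 0,"ty": 0,"tz": -1,"rx": 0,"ry": 0,"rz": 0,"grip": 0.1},
    {"tx": 0,"ty": 0,"tz": -1,"rx": 0,"ry": 0,"rz": 0,"grip": 0.1}
  ]
}}

```text
clock: 5.28
tcp_pos: [0.5308, -0.1108, 0.0305]
orientation: [2.187, 2.255, 0.001]
contact_force: [-0.0, -0.4, 0.2]
grip_width: 0.0384
```

Call:
{"name": "drive_tool", "arguments": {
  "commands": [
    {"tx": 0,"ty": 0,"tz": -0.55,"rx": 0,"ry": 0,"rz": 0,"grip": 0.1},
    {"tx": 0,"ty": 0,"tz": 0,"rx": 0,"ry": 0,"rz": 0,"grip": 0.1}
  ]
}}

```text
clock: 5.52
tcp_pos: [0.5299, -0.111, 0.0197]
orientation: [-2.187, -2.253, 0.001]
contact_force: [0.2, 0.3, -0.2]
grip_width: 0.0385
```

```bash
python3 s.py; python3 - <<'E'
from h import *
f=eyes.grab_frame("top"); cv2.imwrite("pics/t1.png",cv2.resize(f["frame"][150:350,140:500],None,fx=2,fy=2))
f=eyes.grab_frame("side"); cv2.imwrite("pics/s1.png",f["frame"][150:400,220:560])
E
```

```text
{'clock': np.float64(5.525), 'joints': array([ 0.415,  0.592, -0.411,  2.   ,  0.389,  0.627, -0.223]), 'tcp_pos': array([ 0.53 , -0.111,  0.02 ]), 'orientation': array([-2.187e+00, -2.253e+00,  1.000e-03]), 'contact_force': array([ 0.236,  0.349, -0.189]), 'grip_width': np.float64(0.039)}
jaw deg 1.7089558464823644 z [-0.001  0.    -1.   ]
```

View pics/s1.png

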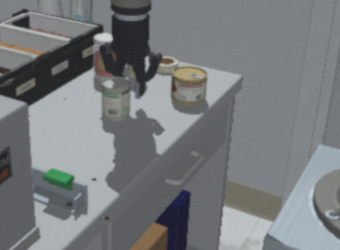

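Call:
{"name": "drive_tool", "arguments": {
  "commands": [
    {"tx": 0,"ty": 0.5,"tz": 0,"rx": 0,"ry": 0,"rz": 0,"grip": 0.1},
    {"tx": 0,"ty": 0.5,"tz": 0,"rx": 0,"ry": 0,"rz": 0,"grip": 0.1},
    {"tx": 0,"ty": 0.5,"tz": 0,"rx": 0,"ry": 0,"rz": 0,"grip": 0.1},
    {"tx": 0,"ty": 0.5,"tz": 0,"rx": 0,"ry": 0,"rz": 0,"grip": 0.1},
    {"tx": -0.19,"ty": 0.5,"tz": 0,"rx": 0,"ry": 0,"rz": 0,"grip": 0.1},
    {"tx": -0.19,"ty": 0.5,"tz": 0,"rx": 0,"ry": 0,"rz": 0,"grip": 0.1},
    {"tx": -0.19,"ty": 0.5,"tz": 0,"rx": 0,"ry": 0,"rz": 0,"grip": 0.1},
    {"tx": -0.19,"ty": 0.5,"tz": 0,"rx": 0,"ry": 0,"rz": 0,"grip": 0.1},
    {"tx": -0.19,"ty": 0.5,"tz": 0,"rx": 0,"ry": 0,"rz": 0,"grip": 0.1}
  ]
}}

```text
clock: 6.75
tcp_pos: [0.5108, -0.0209, 0.0203]
orientation: [-2.189, -2.253, 0.0]
contact_force: [-0.2, -0.8, 0.7]
grip_width: 0.0384
```

```bash
python3 s.py; cat > look.py <<'E'
import sys
from h import *
n=sys.argv[1]
f=eyes.grab_frame("top"); cv2.imwrite(f"pics/t{n}.png",cv2.resize(f["frame"][150:350,140:500],None,fx=2,fy=2))
W=cloud(f)
for t,h in dict(tin_red=.058,tin_green=.072).items():
    for c,p,q,a in pts(f,W,t,h-.008,h+.006)[:1]:
        if len(q)>5: print(t,c,p*[640,480],len(q),circ(q[:,:2]))
f=eyes.grab_frame("side"); cv2.imwrite(f"pics/s{n}.png",cv2.resize(f["frame"][150:400,220:560],None,fx=2,fy=2))
W=cloud(f)
for t,h in dict(tin_red=.058,tin_green=.072).items():
    for c,p,q,a in pts(f,W,t,h-.006,h+.006,"side")[:1]:
        if len(q)>5: print("side",t,c,p*[640,480],len(q),circ(q[:,:2]))
E
python3 look.py 2
```

```text
{'clock': np.float64(6.75), 'joints': array([ 0.252,  0.557, -0.413,  2.071,  0.392,  0.589, -0.407]), 'tcp_pos': array([ 0.511, -0.021,  0.02 ]), 'orientation': array([-2.189, -2.253,  0.   ]), 'contact_force': array([-0.241, -0.756,  0.696]), 'grip_width': np.float64(0.038)}
jaw deg 1.6576529097516681 z [-0. -0. -1.]
tin_red 0.67 [403.2 302.4] 824 ((0.44041696190834045, -0.2080954909324646), 0.037636369466781616)
tin_green 0.46 [275.84 278.88] 42 ((0.494276225566864, 0.027321884408593178), 0.015170740894973278)
side tin_red 0.73 [407.68 235.68] 502 ((0.4418356418609619, -0.20771178603172302), 0.0417577289044857)
side tin_green 0.63 [327.04 263.04] 422 ((0.5111562013626099, 0.006962192710489035), 0.0363377183675766)
```

View pics/s2.png

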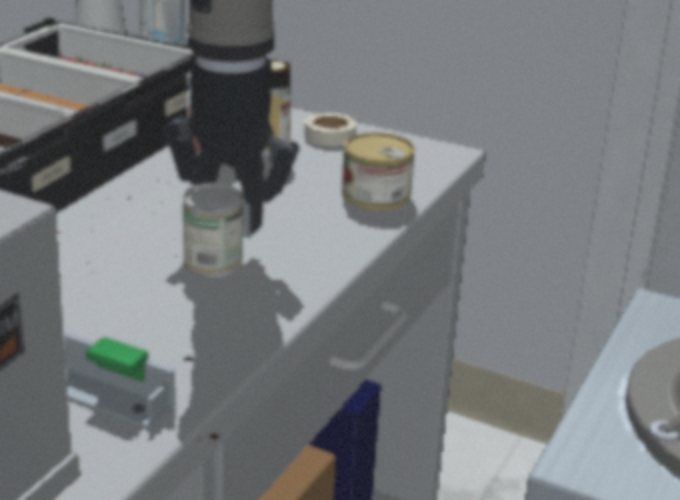

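View pics/t2.png

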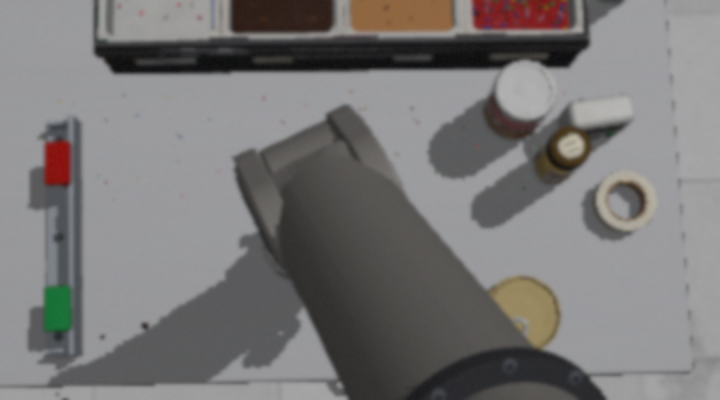

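Call:
{"name": "drive_tool", "arguments": {
  "commands": [
    {"tx": -0.19,"ty": 0.5,"tz": 0,"rx": 0,"ry": 0,"rz": 0,"grip": 0.1},
    {"tx": -0.19,"ty": 0.5,"tz": 0,"rx": 0,"ry": 0,"rz": 0,"grip": 0.1},
    {"tx": -0.19,"ty": 0.5,"tz": 0,"rx": 0,"ry": 0,"rz": 0,"grip": 0.1},
    {"tx": -0.19,"ty": 0.5,"tz": 0,"rx": 0,"ry": 0,"rz": 0,"grip": 0.1},
    {"tx": -0.19,"ty": 0.5,"tz": 0,"rx": 0,"ry": 0,"rz": 0,"grip": 0.1},
    {"tx": -0.19,"ty": 0.5,"tz": 0,"rx": 0,"ry": 0,"rz": 0,"grip": 0.1},
    {"tx": -0.19,"ty": 0.5,"tz": 0,"rx": 0,"ry": 0,"rz": 0,"grip": 0.1},
    {"tx": -0.19,"ty": 0.5,"tz": 0,"rx": 0,"ry": 0,"rz": 0,"grip": 0.1},
    {"tx": -0.19,"ty": 0.5,"tz": 0,"rx": 0,"ry": 0,"rz": 0,"grip": 0.1},
    {"tx": -0.19,"ty": 0.5,"tz": 0,"rx": 0,"ry": 0,"rz": 0,"grip": 0.1}
  ]
}}

```text
clock: 8.3
tcp_pos: [0.4728, 0.0791, 0.0203]
orientation: [-2.189, -2.253, 0.0]
contact_force: [0.0, -0.3, 0.1]
grip_width: 0.0383
```

Call:
{"name": "drive_tool", "arguments": {
  "commands": [
    {"tx": -0.19,"ty": 0.5,"tz": 0,"rx": 0,"ry": 0,"rz": 0,"grip": 0.1},
    {"tx": -0.19,"ty": 0.5,"tz": 0,"rx": 0,"ry": 0,"rz": 0,"grip": 0.1},
    {"tx": -0.19,"ty": 0.5,"tz": 0,"rx": 0,"ry": 0,"rz": 0,"grip": 0.1},
    {"tx": -0.19,"ty": 0.5,"tz": 0,"rx": 0,"ry": 0,"rz": 0,"grip": 0.1},
    {"tx": -0.1,"ty": 0.4,"tz": 0,"rx": 0,"ry": 0,"rz": 0,"grip": 0.1},
    {"tx": 0,"ty": 0.2,"tz": 0,"rx": 0,"ry": 0,"rz": 0,"grip": 0.1}
  ]
}}

```text
clock: 9.05
tcp_pos: [0.4557, 0.1311, 0.0203]
orientation: [-2.188, -2.254, 0.0]
contact_force: [-0.0, -0.9, -0.7]
grip_width: 0.0386
```

```bash
python3 s.py; python3 look.py 3
```

```text
{'clock': np.float64(9.05), 'joints': array([-0.068,  0.516, -0.416,  2.155,  0.396,  0.543, -0.749]), 'tcp_pos': array([0.456, 0.131, 0.02 ]), 'orientation': array([-2.188, -2.254,  0.   ]), 'contact_force': array([-0.037, -0.885, -0.749]), 'grip_width': np.float64(0.039)}
jaw deg 1.701421639355222 z [-0. -0. -1.]
tin_red 0.57 [398.72 308.16] 1184 ((0.4400399923324585, -0.2077222466468811), 0.03770195692777634)
side tin_red 0.65 [407.68 236.64] 500 ((0.44045302271842957, -0.2082272320985794), 0.04078678786754608)
side tin_green 0.82 [306.56 304.8 ] 594 ((0.45322394371032715, 0.1617724597454071), 0.030779503285884857)
```

View pics/s3.png

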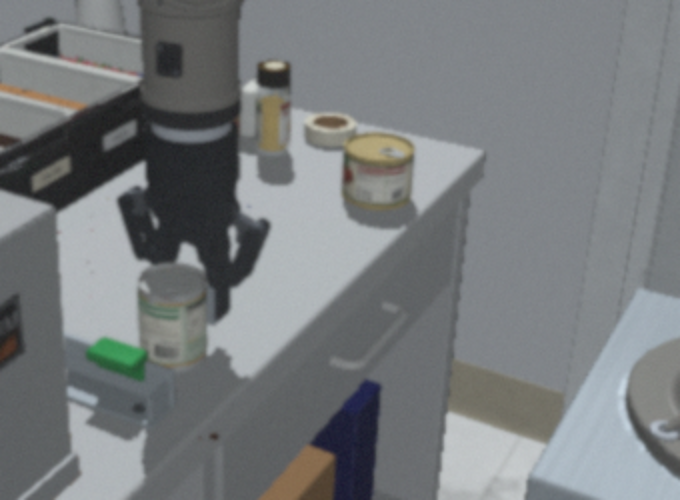

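View pics/t3.png

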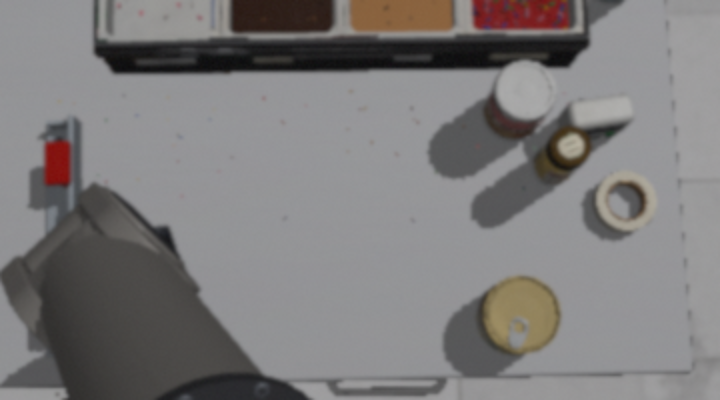

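Call:
{"name": "drive_tool", "arguments": {
  "commands": [
    {"tx": 0,"ty": 0.4,"tz": 0,"rx": 0,"ry": 0,"rz": 0,"grip": 0.1},
    {"tx": 0,"ty": 0.4,"tz": 0,"rx": 0,"ry": 0,"rz": 0,"grip": 0.1},
    {"tx": 0,"ty": 0.3,"tz": 0,"rx": 0,"ry": 0,"rz": 0,"grip": 0.1},
    {"tx": 0,"ty": 0.2,"tz": 0,"rx": 0,"ry": 0,"rz": 0,"grip": 0.1},
    {"tx": 0,"ty": 0.1,"tz": 0,"rx": 0,"ry": 0,"rz": 0,"grip": 0.1}
  ]
}}

```text
clock: 9.98
tcp_pos: [0.4559, 0.1588, 0.0203]
orientation: [2.189, 2.254, -0.0]
contact_force: [-0.2, -1.6, 0.1]
grip_width: 0.0383
```

Call:
{"name": "drive_tool", "arguments": {
  "commands": [
    {"tx": 0,"ty": 0.05,"tz": 0,"rx": 0,"ry": 0,"rz": 0,"grip": 0.1},
    {"tx": 0,"ty": 0.05,"tz": 0,"rx": 0,"ry": 0,"rz": 0,"grip": 0.1}
  ]
}}

```text
clock: 10.22
tcp_pos: [0.4559, 0.1603, 0.0203]
orientation: [2.189, 2.253, -0.0]
contact_force: [-0.2, -1.2, 0.4]
grip_width: 0.0384
```

Call:
{"name": "drive_tool", "arguments": {
  "commands": [
    {"tx": 0,"ty": 0.05,"tz": 0,"rx": 0,"ry": 0,"rz": 0,"grip": 0.1}
  ]
}}

```text
clock: 10.35
tcp_pos: [0.456, 0.1614, 0.0203]
orientation: [2.189, 2.253, -0.0]
contact_force: [0.4, -1.1, -0.2]
grip_width: 0.0386
```

```bash
python3 look.py 4
```

```text
tin_red 0.63 [395.52 307.68] 1198 ((0.4400845766067505, -0.20769774913787842), 0.037699904292821884)
side tin_red 0.81 [405.76 237.12] 507 ((0.4420141279697418, -0.20710968971252441), 0.041448310017585754)
side tin_green 0.9 [296.32 308.16] 653 ((0.4547882378101349, 0.19338452816009521), 0.030756574124097824)
```

View pics/s4.png

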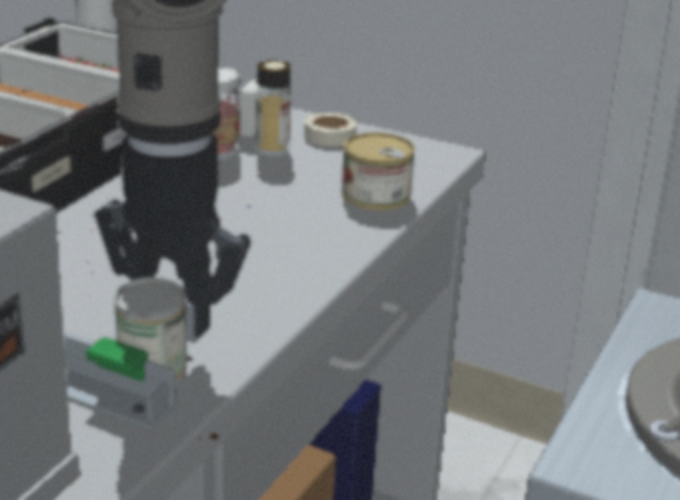

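Call:
{"name": "drive_tool", "arguments": {
  "commands": [
    {"tx": 0,"ty": 0.05,"tz": 0,"rx": 0,"ry": 0,"rz": 0,"grip": 0.1}
  ]
}}

```text
clock: 10.78
tcp_pos: [0.4559, 0.1623, 0.0203]
orientation: [2.189, 2.253, -0.0]
contact_force: [0.5, -0.8, 0.7]
grip_width: 0.0384
```

Call:
{"name": "drive_tool", "arguments": {
  "commands": [
    {"tx": 0,"ty": 0.05,"tz": 0,"rx": 0,"ry": 0,"rz": 0,"grip": 0.1}
  ]
}}

```text
clock: 10.9
tcp_pos: [0.4559, 0.1635, 0.0203]
orientation: [-2.189, -2.253, 0.0]
contact_force: [0.6, -1.2, -0.6]
grip_width: 0.0385
```

Call:
{"name": "drive_tool", "arguments": {
  "commands": [
    {"tx": 0,"ty": 0.05,"tz": 0,"rx": 0,"ry": 0,"rz": 0,"grip": 0.1}
  ]
}}

```text
clock: 11.02
tcp_pos: [0.4559, 0.1646, 0.0203]
orientation: [2.189, 2.253, 0.0]
contact_force: [-0.3, -1.4, -0.3]
grip_width: 0.0384
```

Call:
{"name": "drive_tool", "arguments": {
  "commands": [
    {"tx": 0,"ty": 0.05,"tz": 0,"rx": 0,"ry": 0,"rz": 0,"grip": 0.1}
  ]
}}

```text
clock: 11.15
tcp_pos: [0.4559, 0.1652, 0.0203]
orientation: [2.189, 2.253, -0.001]
contact_force: [0.1, -2.8, 1.0]
grip_width: 0.0385
```

Call:
{"name": "drive_tool", "arguments": {
  "commands": [
    {"tx": 0,"ty": 0.04,"tz": 0,"rx": 0,"ry": 0,"rz": 0,"grip": 0.1}
  ]
}}

```text
clock: 11.28
tcp_pos: [0.4558, 0.1653, 0.0202]
orientation: [2.189, 2.252, -0.002]
contact_force: [-0.4, -5.9, 2.5]
grip_width: 0.0382
```

Call:
{"name": "drive_tool", "arguments": {
  "commands": [
    {"tx": 0,"ty": -0.4,"tz": 0,"rx": 0,"ry": 0,"rz": 0,"grip": 0.1},
    {"tx": 0,"ty": -0.6,"tz": 0,"rx": 0,"ry": 0,"rz": 0,"grip": 0.1},
    {"tx": -0.04,"ty": -1,"tz": 0.5,"rx": 0,"ry": 0,"rz": 0,"grip": 0.1},
    {"tx": -0.04,"ty": -1,"tz": 1,"rx": 0,"ry": 0,"rz": 0,"grip": 0.1},
    {"tx": -0.04,"ty": -1,"tz": 1,"rx": 0,"ry": 0,"rz": 0,"grip": 0.1},
    {"tx": -0.04,"ty": -1,"tz": 1,"rx": 0,"ry": 0,"rz": 0,"grip": -0.18},
    {"tx": -0.04,"ty": -1,"tz": 1,"rx": 0,"ry": 0,"rz": 0,"grip": -0.18},
    {"tx": -0.04,"ty": -1,"tz": 1,"rx": 0,"ry": 0,"rz": 0,"grip": -0.18},
    {"tx": -0.04,"ty": -1,"tz": 0.5,"rx": 0,"ry": 0,"rz": 0,"grip": -0.18},
    {"tx": -0.04,"ty": -1,"tz": 0,"rx": 0,"ry": 0,"rz": 0,"grip": -0.18}
  ]
}}

```text
clock: 12.52
tcp_pos: [0.4499, -0.0149, 0.1412]
orientation: [2.189, 2.251, 0.002]
contact_force: [-0.3, 0.2, 0.4]
grip_width: 0.0506
```

Call:
{"name": "drive_tool", "arguments": {
  "commands": [
    {"tx": -0.04,"ty": -1,"tz": 0,"rx": 0,"ry": 0,"rz": 0,"grip": -0.18},
    {"tx": -0.04,"ty": -1,"tz": 0,"rx": 0,"ry": 0,"rz": 0,"grip": -0.18},
    {"tx": -0.04,"ty": -1,"tz": 0,"rx": 0,"ry": 0,"rz": 0,"grip": -0.18},
    {"tx": -0.04,"ty": -1,"tz": 0,"rx": 0,"ry": 0,"rz": 0,"grip": -0.18},
    {"tx": -0.04,"ty": -1,"tz": 0,"rx": 0,"ry": 0,"rz": 0,"grip": -0.18},
    {"tx": -0.04,"ty": -1,"tz": 0,"rx": 0,"ry": 0,"rz": 0,"grip": -0.18},
    {"tx": -0.04,"ty": -1,"tz": 0,"rx": 0,"ry": 0,"rz": 0,"grip": -0.18},
    {"tx": -0.04,"ty": -1,"tz": 0,"rx": 0,"ry": 0,"rz": 0,"grip": -0.18},
    {"tx": -0.04,"ty": -1,"tz": 0,"rx": 0,"ry": 0,"rz": 0,"grip": -0.18},
    {"tx": -0.04,"ty": -1,"tz": 0,"rx": 0,"ry": 0,"rz": 0,"grip": -0.18}
  ]
}}

```text
clock: 13.78
tcp_pos: [0.441, -0.2148, 0.1403]
orientation: [2.189, 2.253, 0.0]
contact_force: [-0.2, -0.4, -0.1]
grip_width: 0.0504
```

```bash
python3 s.py; python3 look.py 5
```

```text
{'clock': np.float64(13.775), 'joints': array([ 0.662,  0.321, -0.396,  2.054,  0.171,  0.797,  0.193]), 'tcp_pos': array([ 0.441, -0.215,  0.14 ]), 'orientation': array([2.189, 2.253, 0.   ]), 'contact_force': array([-0.17 , -0.387, -0.103]), 'grip_width': np.float64(0.05)}
jaw deg 1.6331609586186353 z [ 0.  0. -1.]
tin_green 0.61 [190.72 300.48] 725 ((0.45546355843544006, 0.19474351406097412), 0.02888340689241886)
side tin_red 0.84 [407.04 237.6 ] 501 ((0.43821486830711365, -0.20955447852611542), 0.04191147908568382)
side tin_green 0.94 [296.96 309.12] 646 ((0.4534834921360016, 0.19544054567813873), 0.030661635100841522)
```

View pics/t5.png

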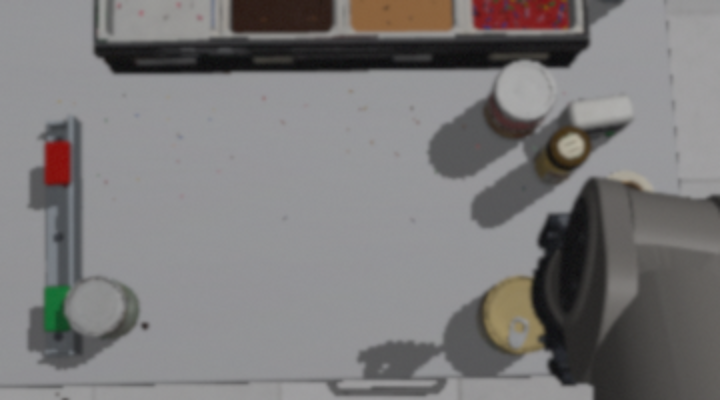

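Call:
{"name": "drive_tool", "arguments": {
  "commands": [
    {"tx": 0,"ty": -0.95,"tz": 0,"rx": 0,"ry": 0,"rz": 0,"grip": -0.18},
    {"tx": 0,"ty": -0.95,"tz": 0,"rx": 0,"ry": 0,"rz": 0,"grip": -0.18},
    {"tx": 0,"ty": -0.95,"tz": 0,"rx": 0,"ry": 0,"rz": 0,"grip": -0.18},
    {"tx": 0,"ty": 0,"tz": -0.9,"rx": 0,"ry": 0,"rz": 0,"grip": -0.18},
    {"tx": 0,"ty": 0,"tz": -1,"rx": 0,"ry": 0,"rz": 0,"grip": -0.18},
    {"tx": 0,"ty": 0,"tz": -1,"rx": 0,"ry": 0,"rz": 0,"grip": -0.18},
    {"tx": 0,"ty": 0,"tz": -1,"rx": 0,"ry": 0,"rz": 0,"grip": -0.18},
    {"tx": 0,"ty": 0,"tz": -1,"rx": 0,"ry": 0,"rz": 0,"grip": -0.18},
    {"tx": 0,"ty": 0,"tz": -1,"rx": 0,"ry": 0,"rz": 0,"grip": -0.18},
    {"tx": 0,"ty": 0,"tz": -0.1,"rx": 0,"ry": 0,"rz": 0,"grip": -0.18}
  ]
}}

```text
clock: 15.32
tcp_pos: [0.4405, -0.2713, 0.019]
orientation: [-2.188, -2.251, 0.001]
contact_force: [0.2, 0.0, 1.2]
grip_width: 0.0503
```

```bash
python3 s.py; python3 look.py 6
```

```text
{'clock': np.float64(15.325), 'joints': array([ 0.671,  0.55 , -0.299,  2.061,  0.288,  0.572,  0.198]), 'tcp_pos': array([ 0.44 , -0.271,  0.019]), 'orientation': array([-2.188e+00, -2.251e+00,  1.000e-03]), 'contact_force': array([0.221, 0.041, 1.181]), 'grip_width': np.float64(0.05)}
jaw deg 1.6038723686400786 z [-0.002  0.001 -1.   ]
tin_red 0.83 [397.44 309.12] 1160 ((0.43944501876831055, -0.2070426493883133), 0.037671755999326706)
tin_green 0.92 [189.44 303.36] 721 ((0.45467737317085266, 0.1949702352285385), 0.028971899300813675)
side tin_red 0.81 [407.68 235.68] 494 ((0.43983083963394165, -0.20731636881828308), 0.041546378284692764)
side tin_green 0.57 [295.68 308.64] 625 ((0.453643262386322, 0.1954113245010376), 0.03009241446852684)
```

View pics/s6.png

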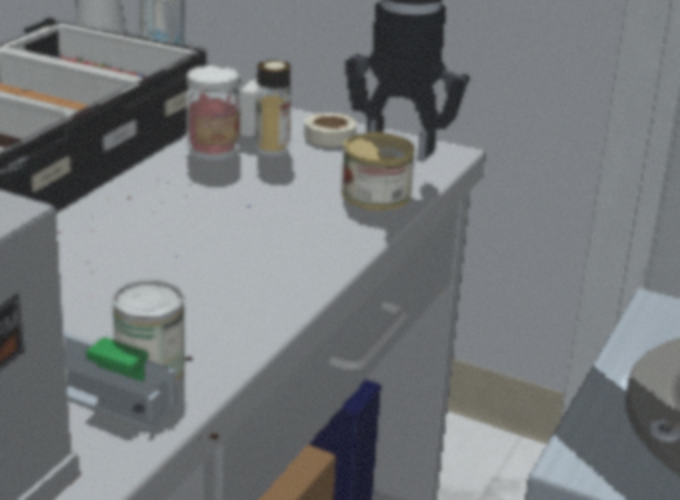

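Call:
{"name": "drive_tool", "arguments": {
  "commands": [
    {"tx": 0,"ty": 0.5,"tz": 0,"rx": 0,"ry": 0,"rz": 0,"grip": -0.18},
    {"tx": 0,"ty": 0.4,"tz": 0,"rx": 0,"ry": 0,"rz": 0,"grip": -0.18},
    {"tx": 0,"ty": 0.5,"tz": 0,"rx": 0,"ry": 0,"rz": 0,"grip": -0.18},
    {"tx": 0,"ty": 0.5,"tz": 0,"rx": 0,"ry": 0,"rz": 0,"grip": -0.18},
    {"tx": 0.12,"ty": 0.5,"tz": 0,"rx": 0,"ry": 0,"rz": 0,"grip": -0.18},
    {"tx": 0.23,"ty": 0.5,"tz": 0,"rx": 0,"ry": 0,"rz": 0,"grip": -0.18},
    {"tx": 0.23,"ty": 0.5,"tz": 0,"rx": 0,"ry": 0,"rz": 0,"grip": -0.18},
    {"tx": 0.23,"ty": 0.5,"tz": 0,"rx": 0,"ry": 0,"rz": 0,"grip": -0.18},
    {"tx": 0.23,"ty": 0.5,"tz": 0,"rx": 0,"ry": 0,"rz": 0,"grip": -0.18},
    {"tx": 0.23,"ty": 0.5,"tz": 0,"rx": 0,"ry": 0,"rz": 0,"grip": -0.18}
  ]
}}

```text
clock: 16.88
tcp_pos: [0.4672, -0.1721, 0.0203]
orientation: [2.189, 2.253, -0.0]
contact_force: [-1.2, -2.7, 2.5]
grip_width: 0.0504
```

```bash
python3 s.py; python3 look.py 7
```

```text
{'clock': np.float64(16.875), 'joints': array([ 0.471,  0.526, -0.299,  2.108,  0.289,  0.546, -0.009]), 'tcp_pos': array([ 0.467, -0.172,  0.02 ]), 'orientation': array([ 2.189,  2.253, -0.   ]), 'contact_force': array([-1.183, -2.701,  2.456]), 'grip_width': np.float64(0.05)}
jaw deg 1.6611745203706656 z [-0. -0. -1.]
tin_red 0.73 [352.64 297.6 ] 897 ((0.46649792790412903, -0.13374723494052887), 0.03751058503985405)
tin_green 0.83 [188.8  301.92] 713 ((0.4545498192310333, 0.19500988721847534), 0.02909034863114357)
side tin_red 0.65 [379.52 244.32] 535 ((0.46881455183029175, -0.13054323196411133), 0.04130687192082405)
side tin_green 0.84 [296.96 310.08] 616 ((0.45464950799942017, 0.1954246312379837), 0.030486250296235085)
```

View pics/s7.png

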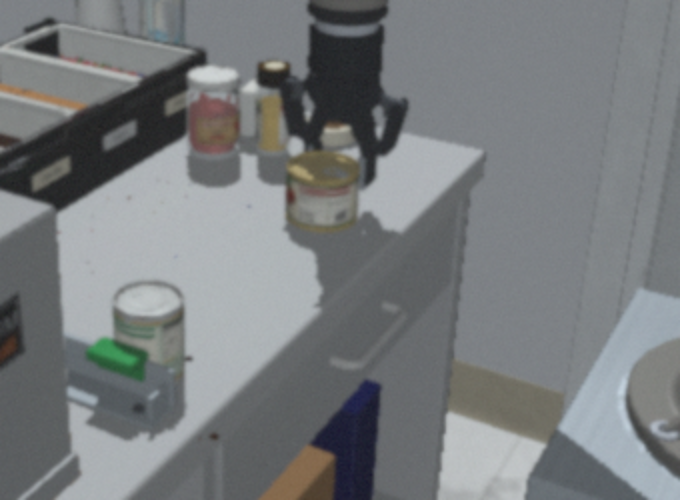

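Call:
{"name": "drive_tool", "arguments": {
  "commands": [
    {"tx": 0.23,"ty": 0.5,"tz": 0,"rx": 0,"ry": 0,"rz": 0,"grip": -0.18},
    {"tx": 0.23,"ty": 0.5,"tz": 0,"rx": 0,"ry": 0,"rz": 0,"grip": -0.18},
    {"tx": 0.23,"ty": 0.5,"tz": 0,"rx": 0,"ry": 0,"rz": 0,"grip": -0.18},
    {"tx": 0.23,"ty": 0.5,"tz": 0,"rx": 0,"ry": 0,"rz": 0,"grip": -0.18},
    {"tx": 0.23,"ty": 0.5,"tz": 0,"rx": 0,"ry": 0,"rz": 0,"grip": -0.18},
    {"tx": 0.23,"ty": 0.5,"tz": 0,"rx": 0,"ry": 0,"rz": 0,"grip": -0.18},
    {"tx": 0.23,"ty": 0.5,"tz": 0,"rx": 0,"ry": 0,"rz": 0,"grip": -0.18},
    {"tx": 0.23,"ty": 0.5,"tz": 0,"rx": 0,"ry": 0,"rz": 0,"grip": -0.18},
    {"tx": 0.23,"ty": 0.5,"tz": 0,"rx": 0,"ry": 0,"rz": 0,"grip": -0.18},
    {"tx": 0.23,"ty": 0.5,"tz": 0,"rx": 0,"ry": 0,"rz": 0,"grip": -0.18}
  ]
}}

```text
clock: 18.42
tcp_pos: [0.5132, -0.0721, 0.0203]
orientation: [-2.189, -2.253, 0.0]
contact_force: [-0.1, -0.8, -1.3]
grip_width: 0.0504
```

Call:
{"name": "drive_tool", "arguments": {
  "commands": [
    {"tx": 0.23,"ty": 0.5,"tz": 0,"rx": 0,"ry": 0,"rz": 0,"grip": -0.18},
    {"tx": 0.23,"ty": 0.5,"tz": 0,"rx": 0,"ry": 0,"rz": 0,"grip": -0.18},
    {"tx": 0.23,"ty": 0.5,"tz": 0,"rx": 0,"ry": 0,"rz": 0,"grip": -0.18},
    {"tx": 0.23,"ty": 0.5,"tz": 0,"rx": 0,"ry": 0,"rz": 0,"grip": -0.18},
    {"tx": 0.23,"ty": 0.5,"tz": 0,"rx": 0,"ry": 0,"rz": 0,"grip": -0.18},
    {"tx": 0.23,"ty": 0.5,"tz": 0,"rx": 0,"ry": 0,"rz": 0,"grip": -0.18},
    {"tx": 0.23,"ty": 0.5,"tz": 0,"rx": 0,"ry": 0,"rz": 0,"grip": -0.18},
    {"tx": 0.23,"ty": 0.5,"tz": 0,"rx": 0,"ry": 0,"rz": 0,"grip": -0.18},
    {"tx": 0.23,"ty": 0.5,"tz": 0,"rx": 0,"ry": 0,"rz": 0,"grip": -0.18},
    {"tx": 0.23,"ty": 0.5,"tz": 0,"rx": 0,"ry": 0,"rz": 0,"grip": -0.18}
  ]
}}

```text
clock: 19.68
tcp_pos: [0.5592, 0.028, 0.0203]
orientation: [2.189, 2.253, 0.0]
contact_force: [-0.8, -0.7, -0.4]
grip_width: 0.0504
```

```bash
python3 s.py; python3 look.py 8
```

```text
{'clock': np.float64(19.675), 'joints': array([ 0.067,  0.594, -0.293,  1.963,  0.281,  0.623, -0.379]), 'tcp_pos': array([0.559, 0.028, 0.02 ]), 'orientation': array([2.189, 2.253, 0.   ]), 'contact_force': array([-0.832, -0.698, -0.363]), 'grip_width': np.float64(0.05)}
jaw deg 1.656882416382265 z [ 0. -0. -1.]
tin_green 0.74 [190.08 301.92] 711 ((0.45464542508125305, 0.19472652673721313), 0.028944073244929314)
side tin_red 0.94 [289.28 275.04] 706 ((0.5579076409339905, 0.06796275824308395), 0.0410538874566555)
side tin_green 0.68 [296.96 309.12] 645 ((0.4529246687889099, 0.1941172480583191), 0.031064176931977272)
```

View pics/s8.png

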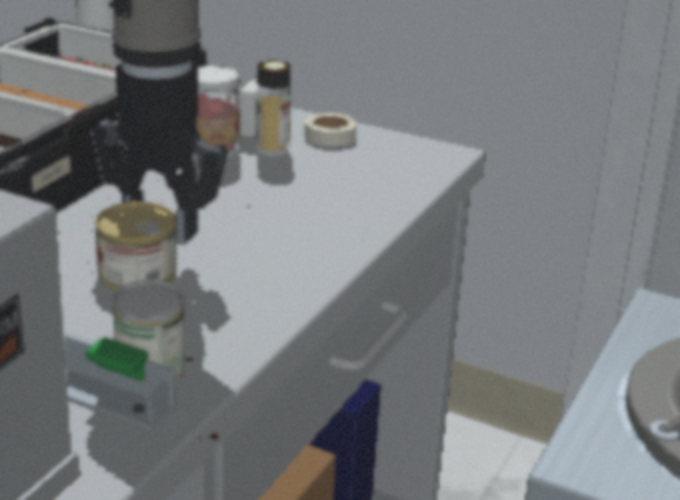

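Call:
{"name": "drive_tool", "arguments": {
  "commands": [
    {"tx": 0.25,"ty": 0.5,"tz": 0,"rx": 0,"ry": 0,"rz": 0,"grip": -0.18},
    {"tx": 0.25,"ty": 0.5,"tz": 0,"rx": 0,"ry": 0,"rz": 0,"grip": -0.18},
    {"tx": 0.25,"ty": 0.5,"tz": 0,"rx": 0,"ry": 0,"rz": 0,"grip": -0.18},
    {"tx": 0.25,"ty": 0.5,"tz": 0,"rx": 0,"ry": 0,"rz": 0,"grip": -0.18},
    {"tx": 0.25,"ty": 0.5,"tz": 0,"rx": 0,"ry": 0,"rz": 0,"grip": -0.18},
    {"tx": 0.25,"ty": 0.5,"tz": 0,"rx": 0,"ry": 0,"rz": 0,"grip": -0.18},
    {"tx": 0.25,"ty": 0.5,"tz": 0,"rx": 0,"ry": 0,"rz": 0,"grip": -0.18},
    {"tx": 0.2,"ty": 0.5,"tz": 0,"rx": 0,"ry": 0,"rz": 0,"grip": -0.18},
    {"tx": 0,"ty": 0.5,"tz": 0,"rx": 0,"ry": 0,"rz": 0,"grip": -0.18},
    {"tx": 0,"ty": 0.5,"tz": 0,"rx": 0,"ry": 0,"rz": 0,"grip": -0.18}
  ]
}}

```text
clock: 21.22
tcp_pos: [0.5979, 0.1279, 0.0203]
orientation: [2.189, 2.253, 0.0]
contact_force: [-0.4, -0.8, -0.6]
grip_width: 0.0504
```

```bash
python3 s.py; python3 look.py 9
```

```text
{'clock': np.float64(21.225), 'joints': array([-0.098,  0.653, -0.289,  1.838,  0.275,  0.689, -0.515]), 'tcp_pos': array([0.598, 0.128, 0.02 ]), 'orientation': array([2.189, 2.253, 0.   ]), 'contact_force': array([-0.439, -0.844, -0.601]), 'grip_width': np.float64(0.05)}
jaw deg 1.6546374075033277 z [ 0. -0. -1.]
tin_green 0.55 [180.48 300.96] 314 ((0.4545341432094574, 0.1990687996149063), 0.02744370885193348)
side tin_red 0.58 [253.44 290.4 ] 127 ((0.5768129825592041, 0.15387578308582306), 0.030773624777793884)
side tin_green 0.98 [296.32 310.08] 649 ((0.45410698652267456, 0.19657066464424133), 0.0309198796749115)
```

View pics/s9.png

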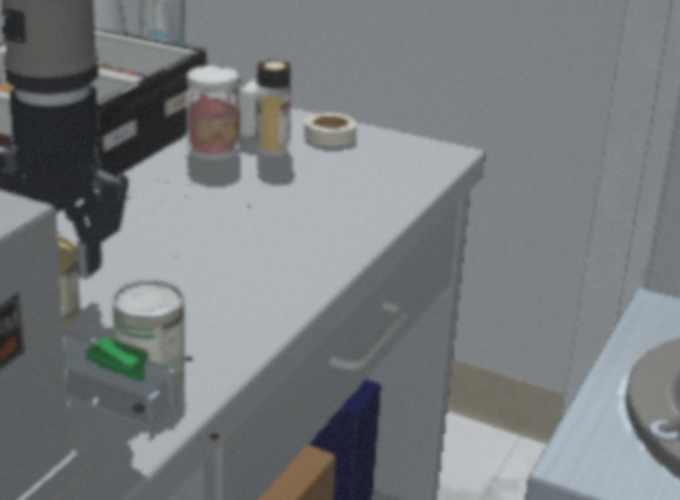

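View pics/t9.png

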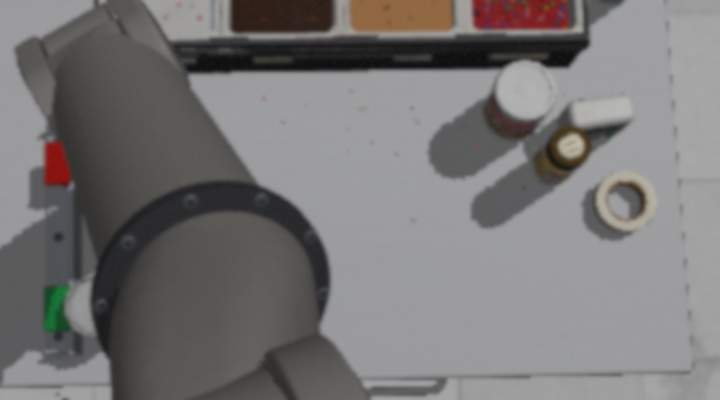

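Call:
{"name": "drive_tool", "arguments": {
  "commands": [
    {"tx": 0,"ty": 0.4,"tz": 0,"rx": 0,"ry": 0,"rz": 0,"grip": -0.18},
    {"tx": 0,"ty": 0.3,"tz": 0,"rx": 0,"ry": 0,"rz": 0,"grip": -0.18},
    {"tx": 0,"ty": 0.2,"tz": 0,"rx": 0,"ry": 0,"rz": 0,"grip": -0.18},
    {"tx": 0,"ty": 0.05,"tz": 0,"rx": 0,"ry": 0,"rz": 0,"grip": -0.18}
  ]
}}

```text
clock: 22.02
tcp_pos: [0.5978, 0.1467, 0.0203]
orientation: [-2.188, -2.254, 0.0]
contact_force: [0.1, -1.9, 0.3]
grip_width: 0.0499
```

Call:
{"name": "drive_tool", "arguments": {
  "commands": [
    {"tx": 0,"ty": 0.05,"tz": 0,"rx": 0,"ry": 0,"rz": 0,"grip": -0.18},
    {"tx": 0,"ty": 0.05,"tz": 0,"rx": 0,"ry": 0,"rz": 0,"grip": -0.18}
  ]
}}

```text
clock: 22.28
tcp_pos: [0.5979, 0.148, 0.0203]
orientation: [2.189, 2.253, -0.0]
contact_force: [-0.4, -1.5, 0.0]
grip_width: 0.0501
```

Call:
{"name": "drive_tool", "arguments": {
  "commands": [
    {"tx": 0,"ty": 0.05,"tz": 0,"rx": 0,"ry": 0,"rz": 0,"grip": -0.18}
  ]
}}

```text
clock: 22.4
tcp_pos: [0.5979, 0.1492, 0.0203]
orientation: [2.189, 2.253, -0.0]
contact_force: [0.1, -2.0, -0.5]
grip_width: 0.0498
```

Call:
{"name": "drive_tool", "arguments": {
  "commands": [
    {"tx": 0,"ty": 0.05,"tz": 0,"rx": 0,"ry": 0,"rz": 0,"grip": -0.18}
  ]
}}

```text
clock: 22.52
tcp_pos: [0.5979, 0.1503, 0.0203]
orientation: [-2.189, -2.253, -0.0]
contact_force: [0.5, -1.3, -0.7]
grip_width: 0.0502
```

Call:
{"name": "drive_tool", "arguments": {
  "commands": [
    {"tx": 0,"ty": 0.05,"tz": 0,"rx": 0,"ry": 0,"rz": 0,"grip": -0.18}
  ]
}}

```text
clock: 22.65
tcp_pos: [0.5979, 0.1513, 0.0203]
orientation: [-2.189, -2.253, -0.0]
contact_force: [-0.0, -1.7, -0.0]
grip_width: 0.0504
```

Call:
{"name": "drive_tool", "arguments": {
  "commands": [
    {"tx": 0,"ty": 0.05,"tz": 0,"rx": 0,"ry": 0,"rz": 0,"grip": -0.18}
  ]
}}

```text
clock: 22.78
tcp_pos: [0.598, 0.1524, 0.0203]
orientation: [-2.189, -2.253, -0.0]
contact_force: [0.3, -1.5, -0.2]
grip_width: 0.0503
```

Call:
{"name": "drive_tool", "arguments": {
  "commands": [
    {"tx": 0,"ty": 0.05,"tz": 0,"rx": 0,"ry": 0,"rz": 0,"grip": -0.18}
  ]
}}

```text
clock: 22.9
tcp_pos: [0.5979, 0.1534, 0.0203]
orientation: [2.189, 2.253, 0.0]
contact_force: [-0.3, -2.6, 0.1]
grip_width: 0.0507
```

Call:
{"name": "drive_tool", "arguments": {
  "commands": [
    {"tx": 0,"ty": 0.04,"tz": 0,"rx": 0,"ry": 0,"rz": 0,"grip": -0.18}
  ]
}}

```text
clock: 23.02
tcp_pos: [0.5979, 0.154, 0.0203]
orientation: [2.189, 2.253, -0.0]
contact_force: [-0.2, -2.8, -0.2]
grip_width: 0.0502
```

Call:
{"name": "drive_tool", "arguments": {
  "commands": [
    {"tx": 0,"ty": 0.04,"tz": 0,"rx": 0,"ry": 0,"rz": 0,"grip": -0.18}
  ]
}}

```text
clock: 23.15
tcp_pos: [0.5979, 0.154, 0.0202]
orientation: [2.189, 2.252, -0.002]
contact_force: [-0.4, -4.7, 0.8]
grip_width: 0.0501
```

Contact with the rail (the tool stalled and force rose). Back off, lift and check.

Call:
{"name": "drive_tool", "arguments": {
  "commands": [
    {"tx": 0,"ty": -0.4,"tz": 0,"rx": 0,"ry": 0,"rz": 0,"grip": -0.18},
    {"tx": 0,"ty": -0.8,"tz": 0,"rx": 0,"ry": 0,"rz": 0,"grip": -0.18},
    {"tx": 0,"ty": -1,"tz": 0.5,"rx": 0,"ry": 0,"rz": 0,"grip": -0.18},
    {"tx": 0,"ty": -1,"tz": 1,"rx": 0,"ry": 0,"rz": 0,"grip": -0.18},
    {"tx": 0,"ty": -1,"tz": 1,"rx": 0,"ry": 0,"rz": 0,"grip": -0.18},
    {"tx": 0,"ty": -1,"tz": 1,"rx": 0,"ry": 0,"rz": 0,"grip": -0.18},
    {"tx": 0,"ty": -1,"tz": 1,"rx": 0,"ry": 0,"rz": 0,"grip": -0.18},
    {"tx": 0,"ty": -1,"tz": 1,"rx": 0,"ry": 0,"rz": 0,"grip": -0.18},
    {"tx": 0,"ty": -1,"tz": 1,"rx": 0,"ry": 0,"rz": 0,"grip": -0.18},
    {"tx": 0,"ty": -1,"tz": 0,"rx": 0,"ry": 0,"rz": 0,"grip": -0.18}
  ]
}}

```text
clock: 24.4
tcp_pos: [0.5989, -0.0312, 0.1524]
orientation: [2.188, 2.25, 0.004]
contact_force: [0.8, 0.3, -0.2]
grip_width: 0.0505
```

```bash
python3 s.py; python3 look.py 10; python3 - <<'E'
from h import *
f=eyes.grab_frame("top"); W=cloud(f)
a=np.array([np.cos(np.arctan(.0322)),np.sin(np.arctan(.0322))]); n=np.array([-a[1],a[0]])
for t,h,tab,rr in (("tin_red",.058,.5990,.0375),("tin_green",.072,.4547,.0285)):
    tp=np.array([tab,.20916+.0322*tab])
    for c,p,q,_ in pts(f,W,t,h-.008,h+.006)[:1]:
        cc,rad=circ(q[:,:2]); d=np.array(cc)-tp; print(t,np.round(cc,4),"along mm",d@a*1e3,"gap mm",(-d@n-rr)*1e3,"lid z spread",np.percentile(q[:,2],[5,95]))
E
```

```text
{'clock': np.float64(24.4), 'joints': array([ 0.2  ,  0.458, -0.329,  1.8  ,  0.183,  0.909, -0.183]), 'tcp_pos': array([ 0.599, -0.031,  0.152]), 'orientation': array([2.188, 2.25 , 0.004]), 'contact_force': array([ 0.759,  0.33 , -0.181]), 'grip_width': np.float64(0.051)}
jaw deg 1.5807775269188447 z [ 0.004 -0.    -1.   ]
tin_red 0.8 [192.  232.8] 1152 ((0.5970286726951599, 0.19071359932422638), 0.03832150995731354)
tin_green 0.63 [188.8 300. ] 721 ((0.4547256827354431, 0.19465740025043488), 0.0290151946246624)
side tin_green 0.88 [296.32 308.16] 649 ((0.45510396361351013, 0.19635283946990967), 0.030622465535998344)
tin_red [0.5964 0.1917] along mm -3.743008126520683 gap mm -0.8086954878536307 lid z spread [0.05197718 0.05887038]
tin_green [0.4547 0.1947] along mm -0.9162276649064799 gap mm 0.5522693585962579 lid z spread [0.06642913 0.07317739]
```

View pics/t10.png

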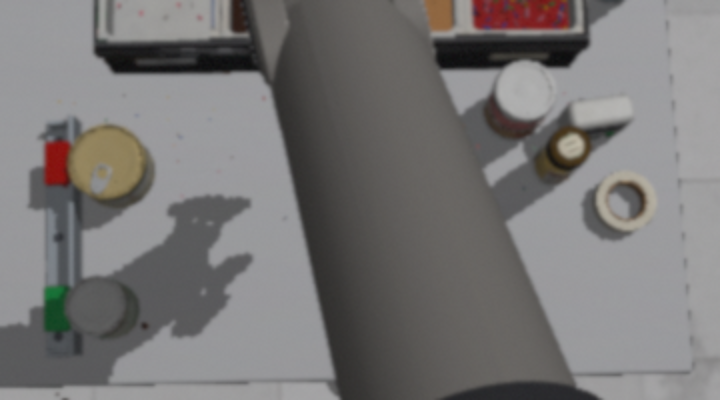

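Both tins stand against the rail at their tabs, the red one around (105,162) and the green one around (100,306). The bystanders look unmoved, and the arm is clear. I'll let it settle, then hand in.

Call:
{"name": "drive_tool", "arguments": {
  "commands": [
    {"tx": 0,"ty": 0,"tz": 0,"rx": 0,"ry": 0,"rz": 0,"grip": -0.18},
    {"tx": 0,"ty": 0,"tz": 0,"rx": 0,"ry": 0,"rz": 0,"grip": -0.18},
    {"tx": 0,"ty": 0,"tz": 0,"rx": 0,"ry": 0,"rz": 0,"grip": -0.18},
    {"tx": 0,"ty": 0,"tz": 0,"rx": 0,"ry": 0,"rz": 0,"grip": -0.18}
  ]
}}

```text
clock: 25.35
tcp_pos: [0.5979, -0.0291, 0.1503]
orientation: [2.189, 2.253, 0.0]
contact_force: [-0.6, 0.5, 0.3]
grip_width: 0.0503
```

```bash
python3 -c "
from bench import workorder
print(workorder.hand_in())"
```

```text
the job is handed in; nothing more can be done
None
```

I pushed both tins to the rail, using the half-open fingers as a two-point fork, and handed the job in at about 25 s. Neither tin was picked up. `hand_in()` reports no verdict.

| Tin | Gap to rail | Distance from tab centre, along the rail |
|---|---|---|
| Green-and-white | about 0.5 mm | about 1 mm |
| Tomato | about −0.8 mm | about 4 mm |

- **Rail contact:** the tomato tin's slightly negative gap means it is touching, within the 2 mm calibration. With each tin the tool stalled and the force rose to about 5–6 N.
- **Upright:** both tins look upright in the last top view, and their lid heights match their sizes. I did not measure tilt directly.
- **Clearance:** the arm was clear of everything when I handed in.
- **Bystanders:** they looked unmoved in the last top view. I did not measure their positions again after the pushes.
- **Side camera:** the machine at the left end of the worktop hid the tomato tin during its final push, so its final position comes only from the top camera. For the green tin both cameras agreed to within 2 mm.

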